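Close the logic-board test fixture and hold it pressed

TASK

Close the test fixture on the phone logic board that lies in it: pick the brown pressure cover up by its handle, slide its tongue in under the keeper bar at the back of the fixture until the hole under its front drops over the locating pin, then press the cover fully down against the springs of the board nest. Finish while holding it pressed down by the handle so that the board can be tested: do not let it come up or let go. Do not press the board nest down before the cover is over the pin, do not ram the cover, and leave the other things on the bench where they are.

Things in the scene. Friction and masses are not known exactly. Their poses are not given: they have to be found in the camera images.
- fixture: Board test fixture, screwed to the bench: aluminium base 170 x 120 mm (x, y), top face 20 mm up, a black cable socket sticking out 24 mm at -y near the back. Origin: centre of its underside, on the bench; +x from the front (pin) to the back (keeper), z up. With the cover home, the cover's origin is at x = -5, y = 0 mm here, axes parallel.
- pin_tip (a point): Tip of the fixture's upright steel locating pin: x = -52, y = 0, z = 37 mm in the fixture's frame, 5 mm above the raised nest. Pin 8 mm in diameter, its last 2 mm tapering to 5 mm; collar 14 mm wide at its foot, up to 25 mm above the bench. The cover hides it as it slides over. Axes as the fixture's.
- keeper (a point): Middle of the lower front edge of the keeper bar: x = 60, y = 0, z = 49 mm in the fixture's frame, axes as the fixture's. The keeper is a steel bridge: bar 12 mm deep (x), 10 mm tall, 68 mm long (y), top 59 mm above the bench, on two 12 mm posts with a clear gap of 44 mm between them for the tongue.
- nest (a joint): How far the sprung board nest is pressed down, in m: 0 up, 0.005 down at its stop. Brown plate x -38 to 48, y -36 to 36 mm in the fixture's frame, top face 32 mm above the bench when up, 27 when down. Springs push up 7.5 N at 0, 13.5 N at 0.005, more than the cover's weight: it rises unless held.
- cover: Loose pressure cover lying flat, handle up, about 0.26 kg. Brown plate 120 x 80 mm (x, y), 15 mm thick; a tongue 40 mm wide, 6 mm thick, flush with the underside, sticks out 17 mm at the back, to x = 77 mm. Origin: centre of the plate's underside; +x to the tongue, z up. Its underside is 32 mm above the bench when resting on the nest, 27 mm when pressed fully down.
- bore (a point): Centre of the mouth of the blind hole in the cover's underside, at x = -47, y = 0, z = 0 mm in the cover's frame: 10 mm in diameter with a small chamfer, 12 mm deep. It goes over the locating pin. Axes parallel to the cover's.
- tongue (a point): Middle of the tongue's end face, at x = 77, y = 0, z = 3 mm in the cover's frame. Axes parallel to the cover's.
- grip (a point): Centre of the cover's handle bar: x = 0, y = 0, z = 41 mm in the cover's frame, axes as the cover's. Bar along y, 84 mm long, 18 mm wide (x), 16 mm tall (33 to 49 mm above the underside), on two posts at y = -36 and +36 mm, open below between them. Good grip: fingers closing along the cover's x.
- phone: Bystander: dark phone lying flat, 147 x 72 x 8 mm (x, y, z). Origin: centre of its underside. Leave it alone.
- screwdriver: Bystander: small screwdriver, 150 mm long, lying along its x. Leave it alone.
- tin: Bystander: small open metal screw tin, 48 mm wide, 22 mm tall. Origin: centre of its underside. Leave it alone.
- usb: Bystander: grey USB stick, 53 x 18 x 9 mm. Origin: under the middle of its grey part. Leave it alone.
Not all that is in view belongs to the job. Of the things that look like the cover, take the one that is nearest to the robot's base at the start.

How it is judged (in metres and radians):
On the way, in this order (a step that is already met when the one before it is completed fails the run):
1. the cover's tongue is in under the keeper bar, between its posts (x of tongue in the frame of keeper above 0.0015 m and y of tongue in the frame of keeper between -0.006 and 0.006 m and z of tongue in the frame of keeper below -0.001 m), for 0.05 s.
2. the cover has dropped over the locating pin (horizontal distance between bore and pin_tip below 0.0025 m and z of bore in the frame of pin_tip below -0.0025 m and x of tongue in the frame of keeper above 0.008 m), for 0.05 s.
At the end, for the whole second after the job is handed in: Cover level and in line with the fixture, tongue 8 mm or more in under the keeper bar, hole over the pin (within 2.5 mm), the fingers still bearing on the cover (over 3 N) and holding the nest at least 4 of its 5 mm down, at rest, through the last second (value of joint nest above 0.004 m and horizontal distance between bore and pin_tip below 0.0025 m and z of bore in the frame of pin_tip below -0.008 m and x of tongue in the frame of keeper above 0.008 m and z of tongue in the frame of keeper below -0.015 m and angle between the x axis of cover and the x axis of fixture, either way round below 0.06 rad and angle between cover's own z axis and vertical below 0.05 rad and contact force between the fingers and cover above 3 N and linear speed of cover below 0.01 m/s); the arm keeps its last pose, push and grip.
It fails at once if the board nest is pressed down over 2 mm by anything while the cover is not over the pin (value of joint nest above 0.002 m and (horizontal distance between bore and pin_tip above 0.005 m or z of bore in the frame of pin_tip above 0 m)).
It fails at once if the cover is rammed into the fixture (over 60 N) (contact force between cover and fixture above 60 N).
It fails at once if a bystander (phone, screwdriver, screw tin or USB stick) is moved more than 20 mm (distance of any of phone, screwdriver, tin, usb from where it was at the start of the episode above 0.02 m).
It also fails if it takes over 46 s, if anything falls off the work surface, if the arm or the gripper's body presses on something with over 40 N, if the wrist force passes 120 N, or if a joint passes its speed limit or range.

ROBOT

A 7-joint arm with a two-finger parallel gripper is mounted at the origin on the work surface. World frame = base frame: x ahead of the robot, y to its left, z up, the work surface at z = 0. Lengths are in mm, angles in rad, forces in N, time in s.
With the tool pointing down it reaches from about 400 to 850 mm from the base axis. Payload 6.9 kg.
Tool frame: the origin (TCP) lies midway between the tips of the shut fingers; the grasp point (between the pads) lies arm.grasp_offset behind it (arm.grasp_offset is the distance from the TCP to the grasp point, in mm); z points along the fingers, y is the direction in which the jaws open and shut (so a half turn about z gives the same grasp; the last joint's range is limited). The gripper opens to 85 mm and grips with 20 to 120 N. Pads are 22 mm wide; open, the fingers measure 114 mm over their backs; the gripper's body (76 mm by 85 mm) begins 54 mm behind the grasp point. The pads swing forward as they close: fully open they stand 13 mm farther back than shut.
Start: joints at [-1.21, 0.507, -0.238, 1.5, 0.126, 1.149, -0.155], TCP at [158.157, 604.647, 231.275] pointing down, gripper open.
Joint ranges: [-3.08, 3.08], [-0.24, 2.05], [-1.43, 1.35], [0, 2.5], [-1.52, 4.66], [0.17, 1.96], [-2.89, 2.89]. Speed limits (rad/s): [2.39, 2.39, 3.14, 3.14, 3.14, 3.14, 3.14].

INTERFACE

Orientations are given as [roll, pitch, yaw] about the fixed x, y, z axes, in that order (R = Rz(yaw) Ry(pitch) Rx(roll)).
In Python, from cell import arm gives the robot as it stands.
- The arm moves only by the shell command python3 -m handwheel 'ROWS' [FORCE]. ROWS is JSON, a list of rows, each a list of 3 entries, a list of its own where there are three numbers: the shift along the world's x, y, z in mm, then the turn, a rotation vector about the world's x, y, z in rad, then the closure in counts, from 0 (fully open) to 255 (shut). A call has 1 to 12 rows; each row is the pose to reach, as a shift and turn from the pose measured when the call began; what a row does not reach only later rows make up. A row lasts 1/12 s, in which the tool goes at most 41.7 mm and 7.16 degrees, less where a joint would pass 70% of its speed; a pose out of reach is approached as far as the arm can. A call with a gripper value outside its range is refused whole. The fingers move at their own pace and stop on an object; FORCE is the grip in N (left out, the last holds). Time passes only in rows, so rows that repeat a pose let the fingers close. It gives the time, the measured TCP pose, the force and the opening at its end, in the units of the state.
- arm.observe(): the state, without advancing time (a new reading comes with each control period).
- arm.read_camera(name): name is "scene" or "top" or "wrist"; returns a dict with "image" (480x640x3 uint8, red, green, blue), "K" (3x3 intrinsics, pixels), "pose" (4x4, takes a point from camera to world coordinates). Camera axes: x right, y down, z forward; pixel columns grow to the right and rows downward; lengths in mm; the calibration is good to about 2 mm. A picture is of the moment at which its call begins. There is no depth.
- arm.hand_in(): hands the job in, once; it reports no verdict.
The state is a dict: "clock": time; "joints": joint angles; "dq": joint speeds; "effort": joint torques, N m; "eef_pos": TCP position; "eef_rot": TCP orientation; "force": force on the tool from outside, world axes, zero at the start; "ft_torque": the same for the moment, N m; "opening": finger opening in mm.
Only numpy, scipy, OpenCV 4.12 (cv2) and the standard library are available. Lean on these libraries where they do the work, as an engineer would, in place of code of your own. Each camera call takes 0.05 s, during which the arm holds its last target.

## Working session

There is one attempt and no reset: what is moved stays moved. The work goes in short steps, Python scripts to look and compute and a shell command to move; the robot and the scene stay as the last step left them, time stands still between calls to the robot, and variables do not carry over. Pictures are saved under pics/ and viewed, and the job is handed in when it is done.

```bash
ls; mkdir -p pics; python3 - <<'E'
from cell import arm
import cv2,numpy as np
s=arm.observe();print(s, arm.grasp_offset)
for n in["scene","top","wrist"]:
    c=arm.read_camera(n);cv2.imwrite(f"pics/{n}0.png",c["image"][:,:,::-1]);print(n,c["K"].tolist(),np.round(c["pose"],4).tolist())
E
```

```text
pics
{'clock': 0.0, 'joints': array([-1.20950804,  0.50834353, -0.23749386,  1.5011325 ,  0.1256745 ,
        1.14888983, -0.15476772]), 'dq': array([-1.10115983e-03,  5.44488090e-04, -7.10753722e-05, -2.15332809e-03,
       -1.97353536e-04, -1.52036896e-03,  6.44046040e-04]), 'effort': array([ 5.50635268e-04, -6.20602369e+01, -2.18630835e+00, -2.49655545e+01,
        1.27728601e-02,  1.19351945e-02,  2.76215752e-05]), 'eef_pos': array([158.08700329, 604.15878783, 230.42517024]), 'eef_rot': array([-3.13980400e+00,  2.34488369e-05,  2.88581644e+00]), 'force': array([0.46250497, 0.69469215, 0.05208445]), 'ft_torque': array([-0.05271413, -0.00712049,  0.02937158]), 'opening': 85.43124423719257} 18.700000000000003
scene [[536.325927748568, 0.0, 321.6242230873084], [0.0, 536.325927748568, 236.16367486176705], [0.0, 0.0, 1.0]] [[-0.508, 0.6134, -0.6047, 1367.9721], [0.8613, 0.3534, -0.365, 398.1698], [-0.0102, -0.7063, -0.7079, 972.4339], [0.0, 0.0, 0.0, 1.0]]
top [[534.3881448872444, 0.0, 321.07710904617585], [0.0, 534.3881448872444, 235.19135001757022], [0.0, 0.0, 1.0]] [[0.0091, -0.9907, 0.1359, 424.566], [-0.9999, -0.0084, 0.0056, -69.4803], [-0.0044, -0.136, -0.9907, 1275.0217], [0.0, 0.0, 0.0, 1.0]]
wrist [[420.2826326335619, 0.0, 321.39156781119334], [0.0, 420.2826326335619, 238.42470414853747], [0.0, 0.0, 1.0]] [[0.253, 0.9199, 0.2997, 81.5702], [0.9675, -0.2405, -0.0785, 624.9605], [-0.0002, 0.3098, -0.9508, 372.8448], [0.0, 0.0, 0.0, 1.0]]
```

View pics/scene0.png

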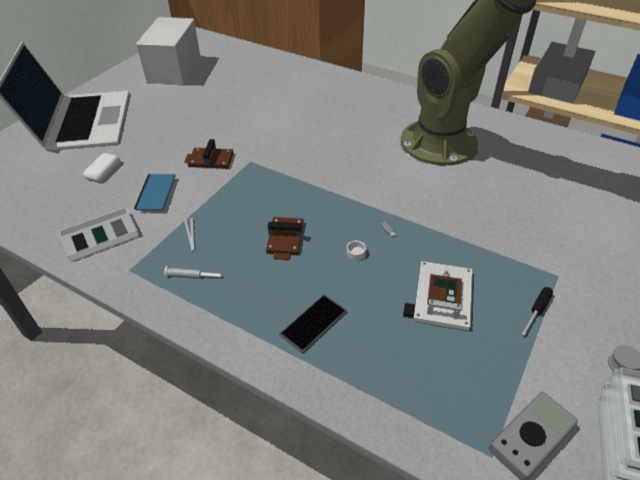

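View pics/top0.png

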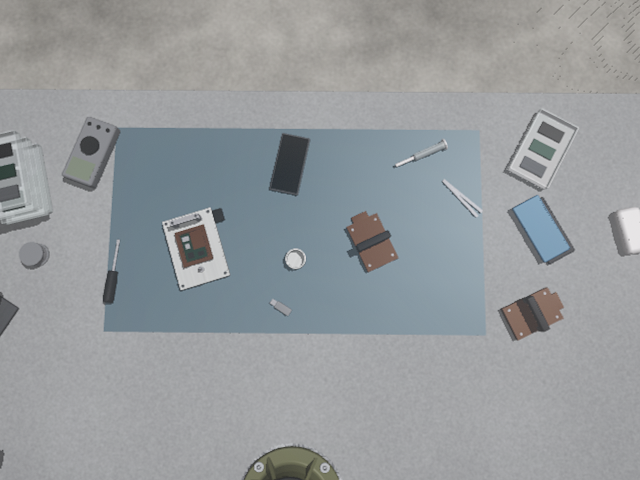

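View pics/wrist0.png

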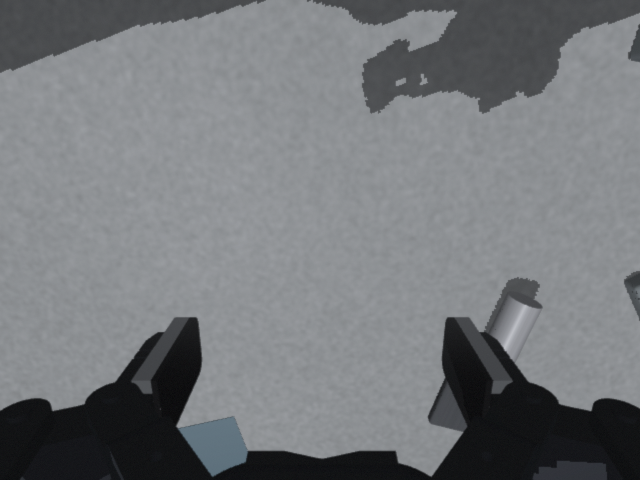

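```bash
cat > h.py <<'E'
from cell import arm
import cv2,numpy as np
def px2w(c,u,v,z):
    K=c["K"];P=c["pose"];d=P[:3,:3]@np.linalg.solve(K,[u,v,1.]);o=P[:3,3]
    return o+d*(z-o[2])/d[2]
def w2px(c,p):
    P=c["pose"];q=P[:3,:3].T@(np.asarray(p,float)-P[:3,3]);r=c["K"]@q;return r[:2]/r[2]
def crop(c,x0,y0,w,h,s,name):
    im=c["image"][y0:y0+h,x0:x0+w,::-1];cv2.imwrite("pics/"+name,cv2.resize(im,None,fx=s,fy=s,interpolation=cv2.INTER_CUBIC))
E
python3 - <<'E'
from h import *
c=arm.read_camera("top")
for u,v in[(372,242),(532,313),(197,249),(294,259),(281,308),(289,164)]:print(u,v,px2w(c,u,v,10).round(0))
crop(c,330,195,80,90,7,"topcov.png");crop(c,150,195,90,105,6,"topfix.png");crop(c,490,275,90,75,8,"topcov2.png")
c=arm.read_camera("scene")
crop(c,250,200,80,75,8,"sccov.png");crop(c,395,250,90,90,6.5,"scfix.png")
E
```

```text
372 242 [ 583. -184.   10.]
532 313 [ 419. -557.   10.]
197 249 [562. 233.  10.]
294 259 [540.   1.  10.]
281 308 [425.  30.  10.]
289 164 [772.  17.  10.]
```

View pics/topcov.png

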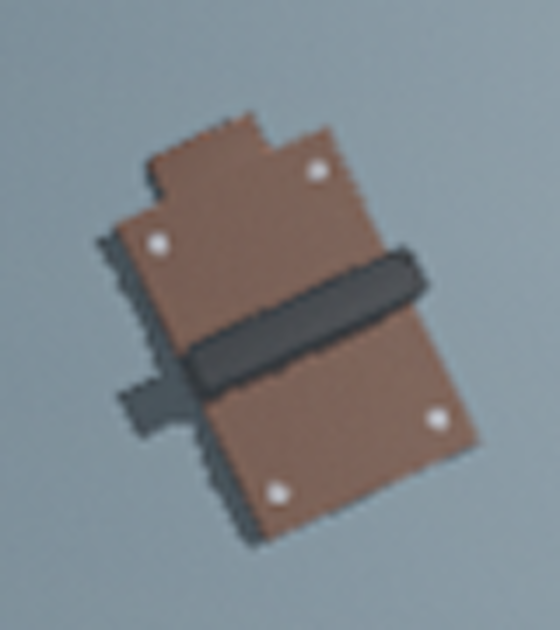

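View pics/topfix.png

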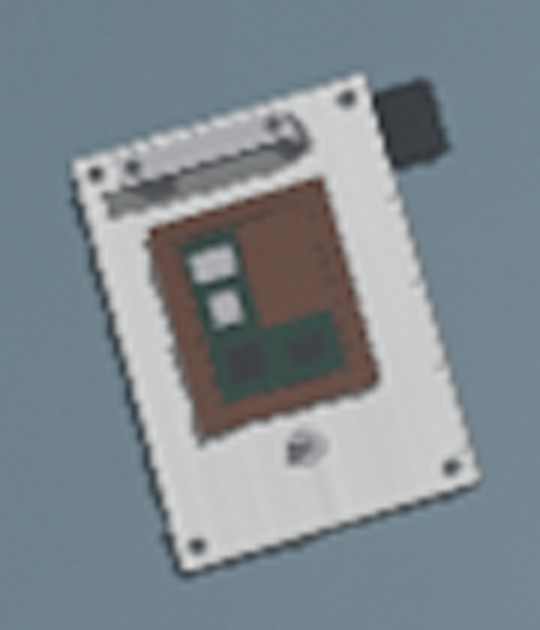

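View pics/sccov.png

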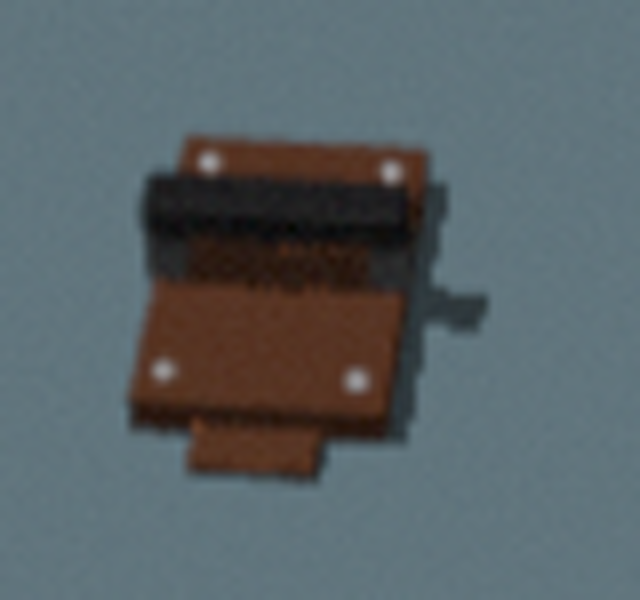

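View pics/scfix.png

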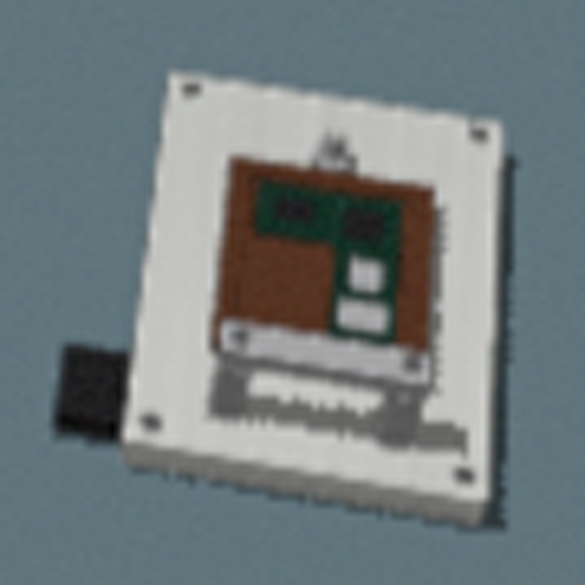

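View pics/topcov2.png

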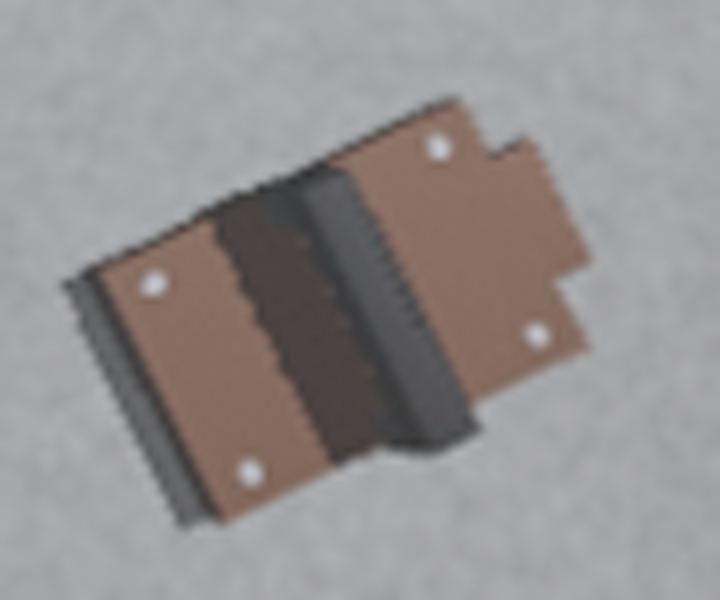

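```bash
cat > fit.py <<'E'
from h import *
from scipy.optimize import least_squares
def un(p,s,x,y): p=np.array(p,float);return (p+.5)/s-.5+[x,y]
def fit(obs,x0):
    # obs: list of (cam, local pts Nx3, px Nx2)
    def r(q):
        R=np.array([[np.cos(q[2]),-np.sin(q[2]),0],[np.sin(q[2]),np.cos(q[2]),0],[0,0,1]])
        return np.concatenate([(np.array([w2px(c,R@l+[q[0],q[1],q[3] if len(q)>3 else 0]) for l in L])-px).ravel() for c,L,px in obs])
    s=least_squares(r,x0);return s.x,s.fun
E
python3 - <<'E'
from fit import *
t=arm.read_camera("top");s=arm.read_camera("scene")
# order: back-left(+y), back-right, front-right, front-left
C=np.array([[60,40,15],[60,-40,15],[-60,-40,15],[-60,40,15],[77,20,6],[77,-20,6]],float)
tc=un([(118,225),(330,127),(478,440),(265,540),(150,158),(253,115)],7,330,195)
sc=un([(132,403),(384,418),(428,150),(188,136),(0,0),(0,0)],8,250,200)
# scene: +y side? check
for p in sc[:4]:print(px2w(s,*p,15).round(1))
for p in tc[:4]:print(px2w(t,*p,15).round(1))
F=np.array([[85,60,20],[85,-60,20],[-85,-60,20],[-85,60,20]],float)
tf=un([(75,160),(362,73),(478,480),(183,573)],6,150,195)
sf=un([(485,500),(125,445),(172,75),(502,122)],6.5,395,250)
for o in ([(t,F,tf)],[(s,F,sf)],[(t,F,tf),(s,F,sf)]):
    q,f=fit(o,[560,233,0.2]);print("fix",q.round(4),f.round(1))
for o in ([(t,C,tc)],):
    q,f=fit(o,[583,-184,0.3]);print("cov",q.round(4),f.round(1))
S=np.array([[384,418],[132,403],[188,136],[428,150]])
for order in ([0,1,2,3],[1,0,3,2]):
    q,f=fit([(s,C[:4],sc[order])],[583,-184,0.3]);print("covS",order,q.round(4),f.round(1))
E
```

```text
[ 659.6 -189.8   15. ]
[ 626.2 -119.1   15. ]
[ 517.6 -171.    15. ]
[ 551.1 -242.7   15. ]
[ 618.3 -122.6   15. ]
[ 652.8 -195.    15. ]
[ 545.9 -244.4   15. ]
[ 511.5 -172.4   15. ]
fix [5.639920e+02 2.348865e+02 3.068000e-01] [-0.4  0.1  0.2 -0.   0.2  0.2  0.  -0.2]
fix [5.701877e+02 2.378745e+02 3.143000e-01] [ 0.7  0.5 -0.3 -0.6 -0.5 -0.3 -0.   0.3]
fix [5.664108e+02 2.363796e+02 3.107000e-01] [-1.1 -0.8 -0.5 -1.1 -0.3 -1.  -0.4 -1.2  0.5 -1.  -0.3 -2.2 -0.3 -1.6
  0.  -0.9]
cov [ 5.817839e+02 -1.837674e+02  4.362000e-01] [-0.2 -0.4 -0.1 -0.1  0.4  0.7  0.2  0.4 -0.3  0.  -0.  -0.6]
covS [0, 1, 2, 3] [ 5.859112e+02 -1.823226e+02  1.945000e-01] [ 24.9   2.8 -36.6  -6.6 -23.5  -4.2  35.    4.3]
covS [1, 0, 3, 2] [ 5.886272e+02 -1.806363e+02  4.466000e-01] [ 0.3 -0.1 -0.4 -0.1 -0.1  0.2  0.2 -0. ]
```

```bash
python3 -m handwheel '[[[15,-15,0],[0,0,-0.04],0],[[45,-45,0],[0,0,-0.12],0],[[75,-75,0],[0,0,-0.2],0],[[105,-105,0],[0,0,-0.28],0],[[135,-135,0],[0,0,-0.36],0],[[165,-165,0],[0,0,-0.44],0],[[195,-195,0],[0,0,-0.52],0],[[225,-225,0],[0,0,-0.6],0],[[255,-255,0],[0,0,-0.68],0],[[285,-285,0],[0,0,-0.76],0],[[315,-315,0],[0,0,-0.82],0],[[340,-350,0],[0,0,-0.875],0]]'
python3 -m handwheel '[[[7,-35,0],[0,0,0],0],[[14,-70,0],[0,0,0],0],[[21,-105,0],[0,0,0],0],[[28,-140,0],[0,0,0],0],[[35,-175,0],[0,0,0],0],[[42,-210,0],[0,0,0],0],[[49,-245,0],[0,0,0],0],[[56,-280,0],[0,0,0],0],[[63,-315,0],[0,0,0],0],[[70,-350,0],[0,0,0],0],[[77,-385,0],[0,0,0],0],[[82,-410,0],[0,0,0],0]]'
python3 -c "
from h import *
s=arm.observe();print(s['eef_pos'],s['eef_rot'],s['clock'],s['force'],s['joints'])
c=arm.read_camera('wrist');cv2.imwrite('pics/w1.png',c['image'][:,:,::-1])"
```

```text
clock: 1.35
eef_pos: [494.5, 260.5, 231.3]
eef_rot: [3.141, -0.0, 2.008]
force: [0.9, -0.3, 0.4]
opening: 85.4
clock: 2.35
eef_pos: [576.4, -153.4, 231.4]
eef_rot: [3.141, 0.001, 2.006]
force: [-0.3, -0.1, 0.2]
opening: 85.6
[ 576.38362304 -153.39089988  231.37918542] [3.14125833e+00 1.28395045e-03 2.00553706e+00] 2.35 [-0.27143143 -0.08325924  0.16093306] [ 0.11904878  0.46097231  0.15585539  1.58367819 -0.0766115   1.10188736
  0.72820175]
```

View pics/w1.png

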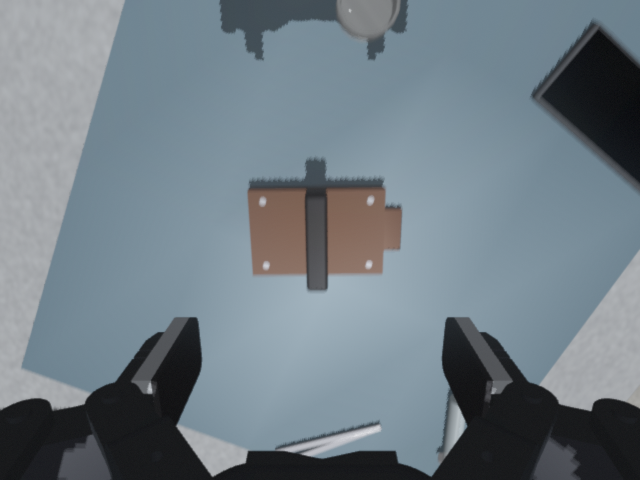

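```bash
python3 -c "
from h import *
c=arm.read_camera('wrist');crop(c,235,150,180,150,4.4,'w1c.png');np.save('w1pose.npy',c['pose'])"
```

```text
(no output)
```

View pics/w1c.png

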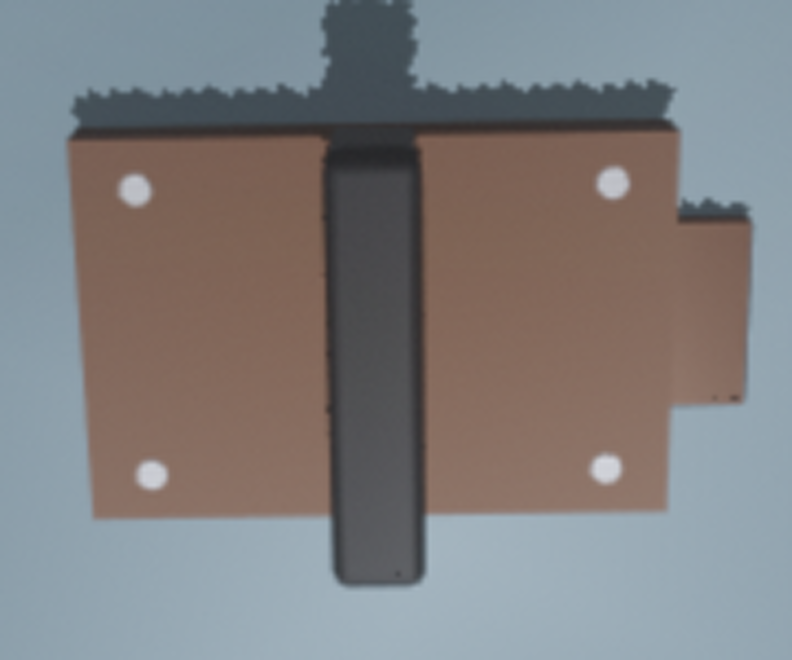

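```bash
python3 - <<'E'
from fit import *
w=arm.read_camera("wrist")
C=np.array([[60,40,15],[60,-40,15],[-60,-40,15],[-60,40,15],[77,20,6],[77,-20,6]],float)
p=un([(680,131),(667,511),(94,518),(70,140),(751,223),(744,403)],4.4,235,150)
for x0 in([583,-184,.44],[583,-184,.44,0]):
    q,f=fit([(w,C,p)],x0);print(q.round(4),f.round(1))
q3,f=fit([(w,C,p)],[583,-184,.44])
R=np.array([[np.cos(q3[2]),-np.sin(q3[2])],[np.sin(q3[2]),np.cos(q3[2])]])
# handle end top edges check
for l in([-9,-42,49],[9,-42,49],[-9,42,49],[9,42,49]):
    print(w2px(w,np.r_[R@l[:2]+q3[:2],l[2]]))
print(un([(338,580),(424,578),(330,165),(418,160)],4.4,235,150))
E
```

```text
[ 5.859790e+02 -1.784338e+02  4.438000e-01] [ 0.3 -0.1  0.   0.3 -0.5  0.4 -0.9 -0.2  0.8 -0.8  0.3  0.8]
[ 5.864866e+02 -1.790790e+02  4.437000e-01 -2.973300e+00] [-0.1  0.2 -0.3 -0.1  0.2 -0.  -0.1  0.1  0.4 -0.7 -0.1  0.6]
[310.10294489 284.39069535]
[331.4810884  284.11777188]
[307.7046548  185.70063937]
[330.78923821 185.38284152]
[[311.43181818 281.43181818]
 [330.97727273 280.97727273]
 [309.61363636 187.11363636]
 [329.61363636 185.97727273]]
```

```bash
python3 -m handwheel '[[[3,-9,-30],[0,0,0.009],0],[[7,-19,-65],[0,0,0.009],0],[[10,-27,-100],[0,0,0.009],0],[[10,-27,-130],[0,0,0.009],0],[[10,-27,-155],[0,0,0.009],0],[[10,-27,-175],[0,0,0.009],0],[[10,-27,-188],[0,0,0.009],0],[[10,-27,-198],[0,0,0.009],0],[[10,-27,-205],[0,0,0.009],0],[[10,-27,-209],[0,0,0.009],0],[[10,-27,-209],[0,0,0.009],0]]'
python3 -c "
from h import *
c=arm.read_camera('wrist');cv2.imwrite('pics/w2.png',c['image'][:,:,::-1])"
```

```text
clock: 3.42
eef_pos: [586.2, -178.7, 21.7]
eef_rot: [-3.141, 0.0, 2.013]
force: [-0.1, 0.1, -0.4]
opening: 85.4
```

View pics/w2.png

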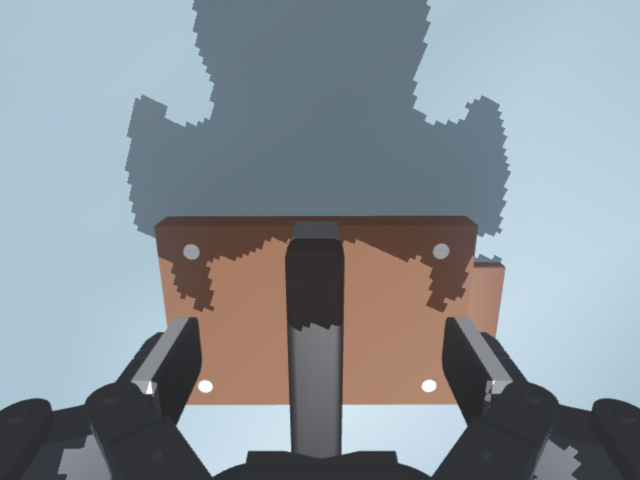

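```bash
python3 -m handwheel '[[[0,0,0.5],[0,0,0],120],[[0,0,0.5],[0,0,0],200],[[0,0,0.5],[0,0,0],255],[[0,0,0.5],[0,0,0],255],[[0,0,0.5],[0,0,0],255],[[0,0,0.5],[0,0,0],255],[[0,0,0.5],[0,0,0],255],[[0,0,0.5],[0,0,0],255],[[0,0,0.5],[0,0,0],255],[[0,0,0.5],[0,0,0],255]]' 70
python3 -c "
from h import *
c=arm.read_camera('wrist');cv2.imwrite('pics/w3.png',c['image'][:,:,::-1])"
```

```text
clock: 4.3
eef_pos: [586.6, -179.1, 23.3]
eef_rot: [3.141, 0.001, 2.013]
force: [-2.2, 0.3, 6.2]
opening: 16.7
```

View pics/w3.png

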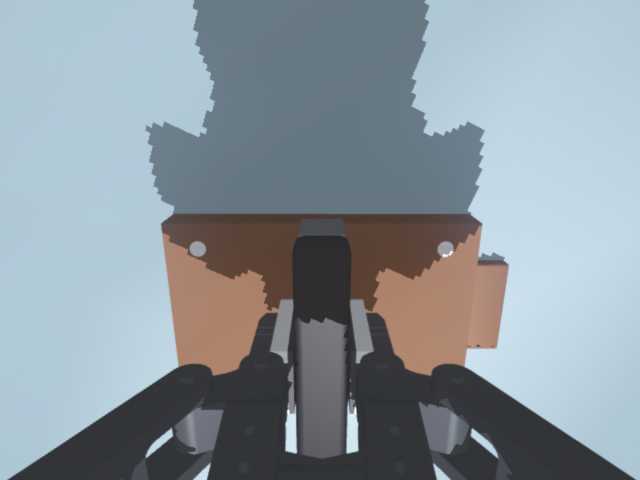

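```bash
python3 -m handwheel '[[[0,0,3],[0,0,0],255],[[0,0,15],[0,0,0],255],[[0,0,40],[0,0,0],255],[[0,0,70],[0,0,0],255],[[0,0,95],[0,0,0],255],[[0,0,110],[0,0,0],255],[[0,0,115],[0,0,0],255],[[0,0,115],[0,0,0],255]]'
python3 -c "
from h import *
c=arm.read_camera('wrist');cv2.imwrite('pics/w4.png',c['image'][:,:,::-1])
print(arm.observe()['force'],arm.observe()['ft_torque'])
c=arm.read_camera('scene');crop(c,200,120,180,150,4.4,'s4.png')"
```

```text
clock: 5.02
eef_pos: [587.2, -179.3, 139.9]
eef_rot: [3.139, 0.003, 2.013]
force: [-0.5, 0.2, -2.3]
opening: 17.1
[ 0.06938614 -0.32718719 -2.24268447] [ 0.02039168  0.02283945 -0.02995203]
```

View pics/w4.png

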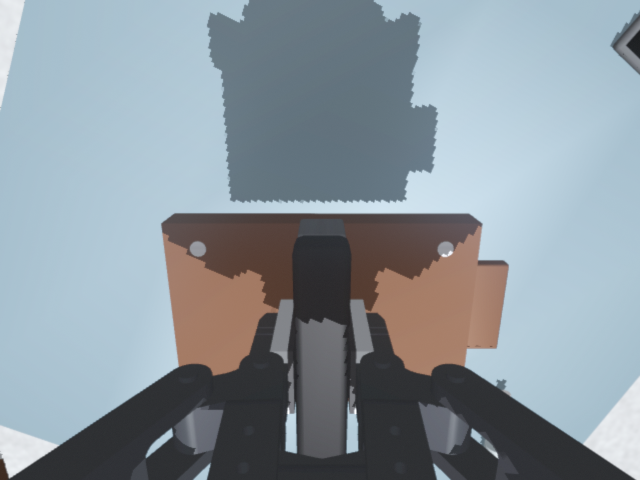

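View pics/s4.png

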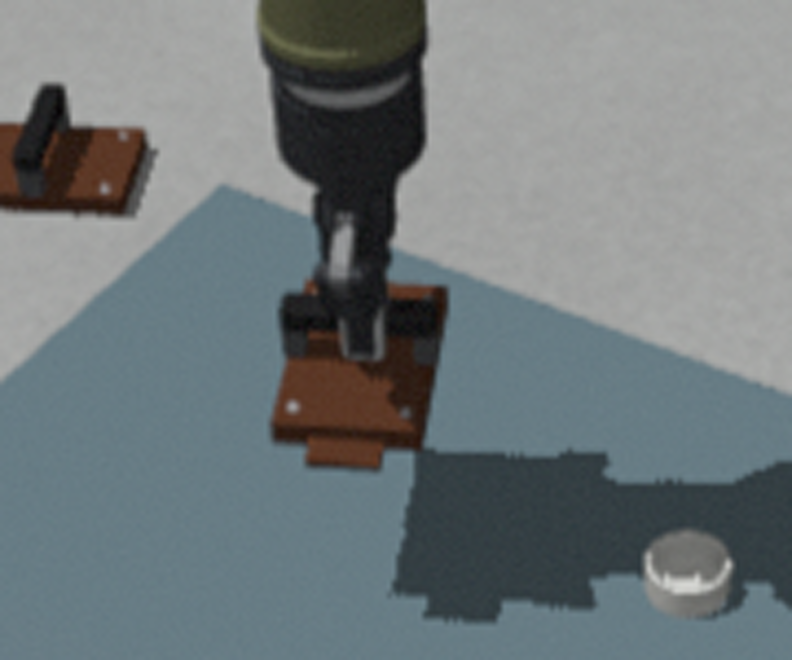

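```bash
python3 -c "
from h import *
c=arm.read_camera('wrist');crop(c,150,200,190,160,4.2,'w4l.png');crop(c,330,200,190,160,4.2,'w4r.png')"
```

```text
(no output)
```

View pics/w4l.png

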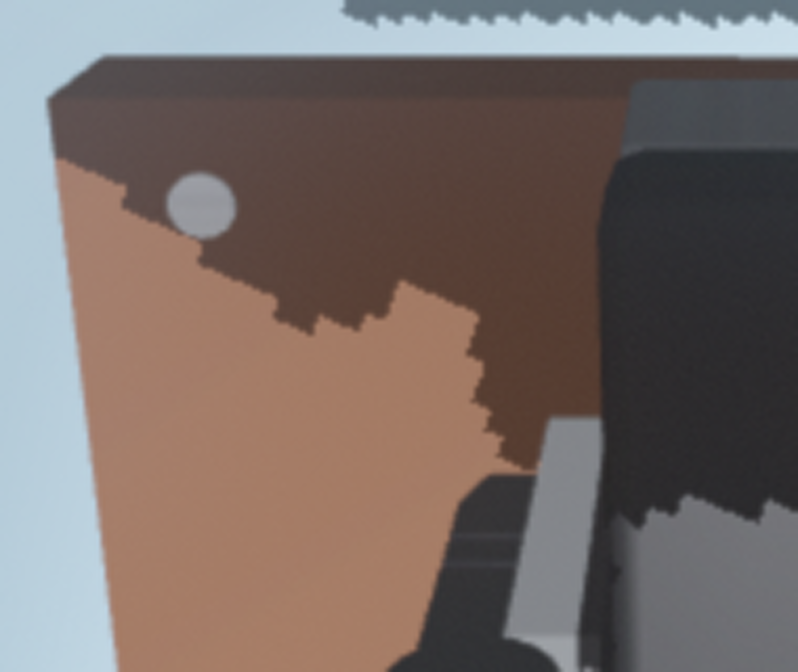

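View pics/w4r.png

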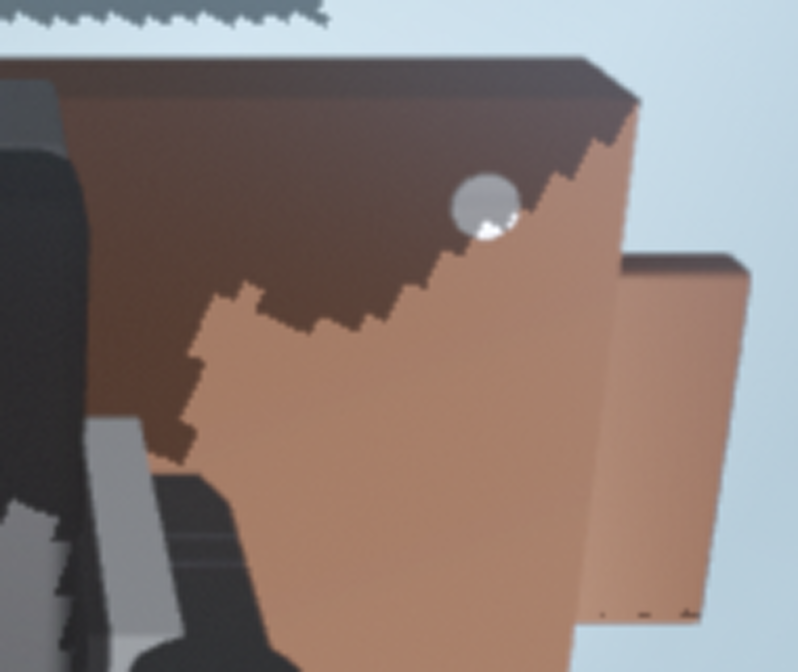

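```bash
python3 - <<'E'
from fit import *
w=arm.read_camera("wrist");o=arm.observe();T=o["eef_pos"];print(T,o["eef_rot"])
L=np.array([[-60,40,15],[-60,40,0],[60,40,15],[60,40,0],[77,20,6],[77,-20,6],[77,20,0]],float)
p=np.vstack([un([(49,100),(105,57)],4.2,150,200),un([(639,101),(585,58),(750,274),(700,623),(735,254)],4.2,330,200)])
def rep(q):
    d=np.array(q[:2])-T[:2];a=o["eef_rot"][2]-np.pi/2
    print("yaw rel",q[2]-a,"offset in cover axes",np.cos(a)*d[0]+np.sin(a)*d[1],-np.sin(a)*d[0]+np.cos(a)*d[1])
q,f=fit([(w,L,p)],[587,-180,.44,116]);print(q.round(4),f.round(1));rep(q)
L2=L+[0,0,T[2]-23.3]
q,f=fit([(w,L2,p)],[587,-180,.44]);print(q.round(4),f.round(1));rep(q)
# 6dof solvePnP
ok,rv,tv=cv2.solvePnP(L,p,w["K"],None)
R=w["pose"][:3,:3]@cv2.Rodrigues(rv)[0];t=w["pose"][:3,:3]@tv.ravel()+w["pose"][:3,3]
print("pnp",t,R.round(4).tolist())
E
```

```text
[ 585.66547483 -178.75896687  136.76365196] [-3.14028245e+00 -8.05543442e-04  2.01295711e+00]
[ 5.877832e+02 -1.816982e+02  4.412000e-01  1.126883e+02] [ 0.2 -0.2  0.2 -0.  -0.1 -0.1 -0.6  0.1  1.2 -0.3  0.4  1.5 -1.3 -0.8]
yaw rel -0.0009196164959601183 offset in cover axes 0.6563707633069051 -3.562746657091753
[ 5.875643e+02 -1.815511e+02  4.413000e-01] [-0.9 -0.2 -0.8 -0.1  0.3 -0.1 -0.2 -0.   1.7 -0.2  0.9  2.  -0.8 -0.6]
yaw rel -0.0008502986899958653 offset in cover axes 0.5215068208241977 -3.3360874587934113
pnp [ 587.70908474 -181.58507664  112.21470121] [[0.9041, -0.4273, 0.0038], [0.4273, 0.9039, -0.0177], [0.0041, 0.0176, 0.9998]]
```

```bash
python3 -m handwheel '[[[0,8,5],[0,0,-0.01],255],[[0,30,10],[0,0,-0.02],255],[[0,60,15],[0,0,-0.03],255],[[0,95,20],[0,0,-0.05],255],[[0,130,22],[0,0,-0.06],255],[[0,165,24],[0,0,-0.08],255],[[0,200,24],[0,0,-0.1],255],[[0,235,24],[0,0,-0.11],255],[[0,270,24],[0,0,-0.12],255],[[0,300,24],[0,0,-0.131],255],[[0,325,24],[0,0,-0.131],255],[[0,340,24],[0,0,-0.131],255]]'
python3 -m handwheel '[[[0,0,0],[0,0,0],255],[[0,0,0],[0,0,0],255],[[0,0,0],[0,0,0],255]]'
python3 -c "
from h import *
c=arm.read_camera('wrist');cv2.imwrite('pics/w5.png',c['image'][:,:,::-1])
o=arm.observe();print(o['force'],o['eef_pos'],o['eef_rot'])"
```

```text
clock: 6.22
eef_pos: [584.4, 166.2, 160.0]
eef_rot: [-3.139, -0.003, 1.886]
force: [-0.8, 0.7, -2.4]
opening: 17.0
clock: 6.47
eef_pos: [584.3, 164.2, 159.7]
eef_rot: [-3.138, -0.002, 1.884]
force: [0.2, -0.3, -2.2]
opening: 16.4
[ 0.01427556 -0.42822372 -2.5097503 ] [584.52893183 163.55676455 159.85872874] [-3.13819372e+00 -1.49710484e-03  1.88319497e+00]
```

View pics/w5.png

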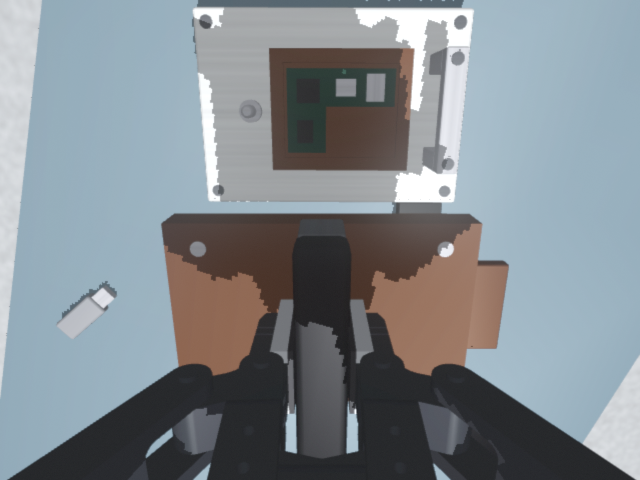

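```bash
python3 -c "
from h import *
c=arm.read_camera('wrist');crop(c,185,0,150,215,2.75,'a.png');crop(c,185,0,150,215,5,'w5l_.png')
crop(c,185,0,155,110,5,'w5a.png');crop(c,330,0,155,110,5,'w5b.png');crop(c,185,105,155,110,5,'w5c.png');crop(c,330,105,155,110,5,'w5d.png')"
```

```text
(no output)
```

View pics/w5a.png

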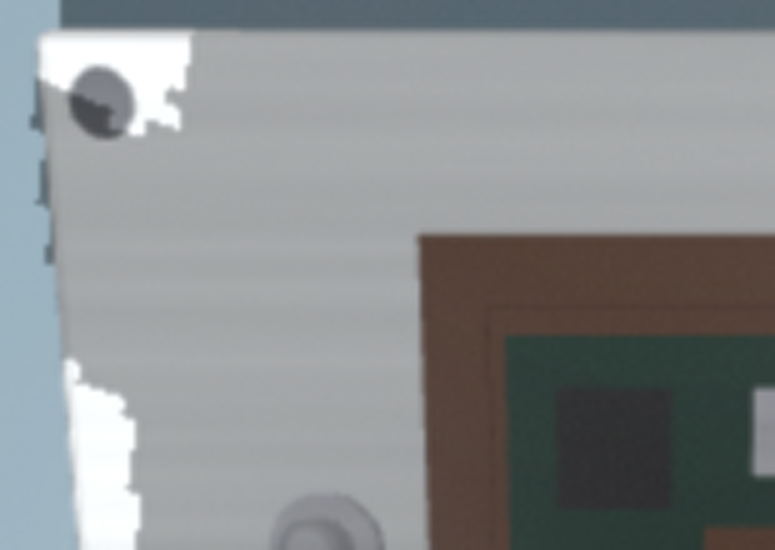

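View pics/w5b.png

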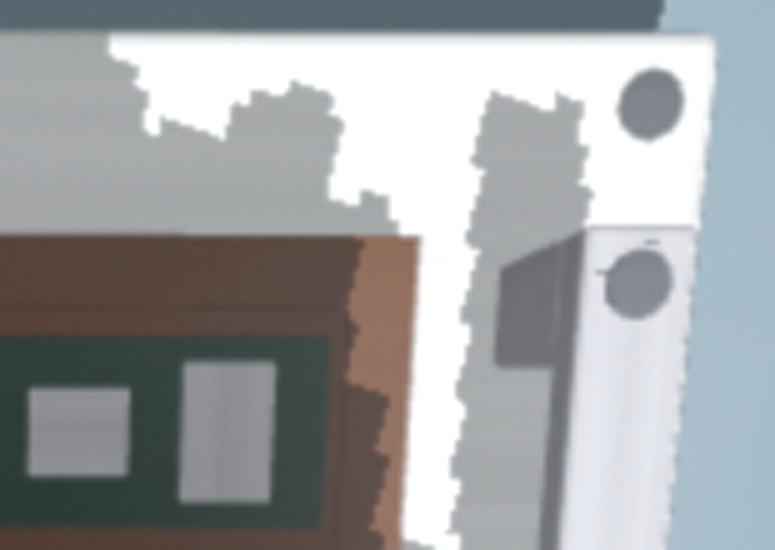

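View pics/w5c.png

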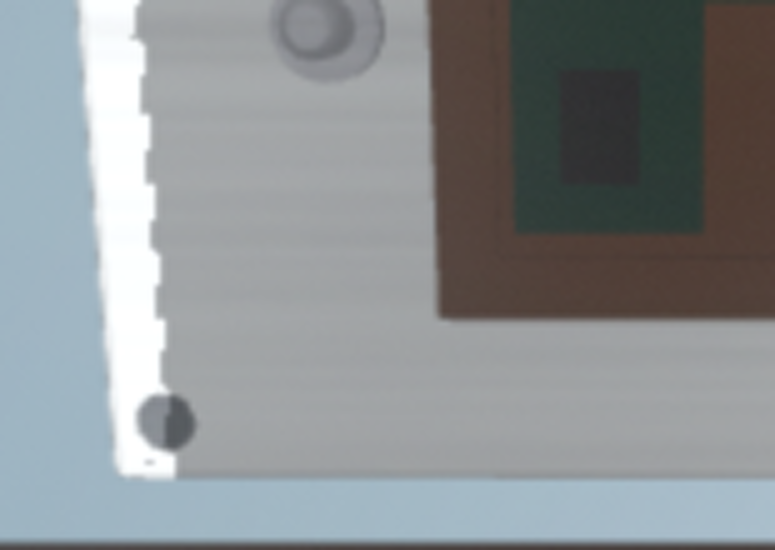

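View pics/w5d.png

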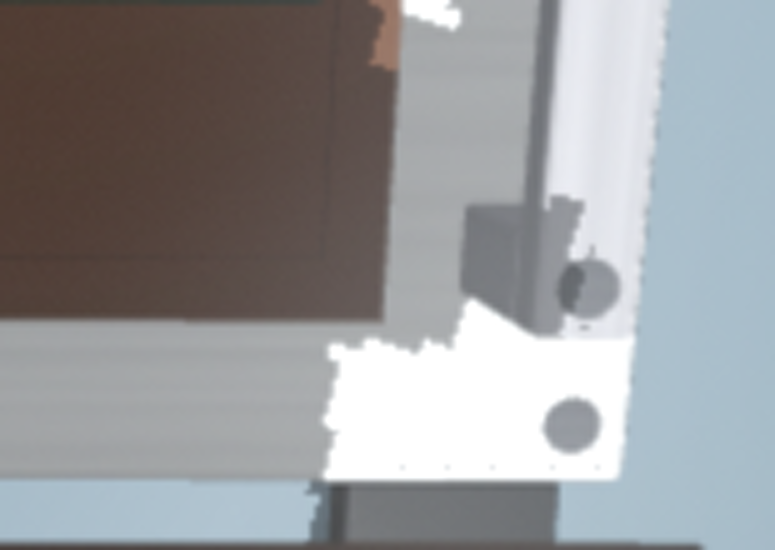

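```bash
python3 - <<'E'
from fit import *
w=arm.read_camera("wrist");o=arm.observe();T=o["eef_pos"];print(T,o["eef_rot"])
F=np.array([[-85,60,20],[85,60,20],[85,-60,20],[-85,-60,20],[-38,36,32],[48,36,32],[48,-36,32],[-38,-36,32],[60,34,59],[72,34,59],[60,-34,59],[72,-34,59],[-52,0,37]],float)
A=lambda p:un(p,5,185,0);B=lambda p:un(p,5,330,0);Cc=lambda p:un(p,5,185,105);D=lambda p:un(p,5,330,105)
p=np.vstack([A([(40,33)]),B([(714,37)]),D([(620,478)]),Cc([(118,474)]),A([(418,235)]),B([(420,237)]),D([(384,320)]),Cc([(440,318)]),B([(583,228),(695,226)]),D([(535,336),(634,337)]),Cc([(310,28)])])
L=np.array([[-60,40,15],[-60,40,0],[60,40,15],[60,40,0],[77,20,6],[77,-20,6],[77,20,0]],float)
pc=np.vstack([un([(49,100),(105,57)],4.2,150,200),un([(639,101),(585,58),(750,274),(700,623),(735,254)],4.2,330,200)])
def rep(n,q,f):
    d=np.array(q[:2])-T[:2];a=o["eef_rot"][2]-np.pi/2
    print(n,np.round(q,4),"rms",np.sqrt(np.mean(f**2)).round(2),"yawrel",round(q[2]-a,4),"off",np.round([np.cos(a)*d[0]+np.sin(a)*d[1],-np.sin(a)*d[0]+np.cos(a)*d[1]],2))
q,f=fit([(w,F,p)],[567,236,.31]);rep("fix",q,f);print(f.reshape(-1,2).round(1).tolist())
q4,f=fit([(w,F,p)],[567,236,.31,0]);rep("fix4",q4,f)
c,f=fit([(w,L+[0,0,T[2]-23.3],pc)],[584,160,.31]);rep("cov",c,f)
c4,f=fit([(w,L,pc)],[584,160,.31,136]);rep("cov4",c4,f)
for L_,p_,n in((F,p,'fix'),(L,pc,'cov')):
    ok,rv,tv=cv2.solvePnP(L_,p_,w["K"],None)
    R=w["pose"][:3,:3]@cv2.Rodrigues(rv)[0];t=w["pose"][:3,:3]@tv.ravel()+w["pose"][:3,3]
    pr=cv2.projectPoints(L_,rv,tv,w["K"],None)[0][:,0]-p_
    print("pnp",n,t.round(2),R.round(4).tolist(),np.abs(pr).max(),np.arctan2(R[1,0],R[0,0]))
E
```

```text
[584.73601924 163.69212236 160.07768796] [-3.13882454e+00 -1.89345517e-03  1.88280231e+00]
fix [5.679602e+02 2.370129e+02 3.107000e-01] rms 0.99 yawrel -0.0013 off [ 6.54 74.93]
[[-2.1, -1.0], [2.0, -1.5], [1.0, 1.5], [-1.2, 1.8], [-0.3, -0.1], [0.3, -0.4], [-0.2, 0.5], [-0.4, 0.7], [0.7, -0.9], [1.0, -0.5], [-0.6, 0.9], [0.3, 0.8], [-0.6, 0.2]]
fix4 [ 5.682057e+02  2.371761e+02  3.105000e-01 -2.576400e+00] rms 0.5 yawrel -0.0015 off [ 6.82 75.01]
cov [5.859200e+02 1.605764e+02 3.118000e-01] rms 1.03 yawrel -0.0002 off [ 0.17 -3.33]
cov4 [5.861959e+02 1.603325e+02 3.117000e-01 1.356893e+02] rms 0.71 yawrel -0.0003 off [ 0.36 -3.65]
pnp fix [568.1  237.04  -2.62] [[0.9523, -0.3053, 0.0055], [0.3052, 0.9523, 0.0051], [-0.0068, -0.0032, 1.0]] 1.0706941595070418 0.3101885272609514
pnp cov [586.15 160.48 135.25] [[0.9519, -0.3063, 0.0039], [0.3063, 0.9517, -0.0184], [0.002, 0.0187, 0.9998]] 1.2443969873577885 0.31133839500797494
```

```bash
python3 -m handwheel '[[[-6,8,0],[0,0,0],255],[[-18,24,0],[0,0,0],255],[[-32,43,0],[0,0,0],255],[[-42,57,-5],[0,0,0],255],[[-49,66.5,-15],[0,0,0],255],[[-49,66.5,-30],[0,0,0],255],[[-49,66.5,-45],[0,0,0],255],[[-49,66.5,-58],[0,0,0],255],[[-49,66.5,-66],[0,0,0],255],[[-49,66.5,-70],[0,0,0],255],[[-49,66.5,-70],[0,0,0],255],[[-49,66.5,-70],[0,0,0],255]]'
python3 -c "
from h import *
c=arm.read_camera('wrist');cv2.imwrite('pics/w6.png',c['image'][:,:,::-1])
c=arm.read_camera('scene');crop(c,350,180,160,170,3.5,'s6.png')
c=arm.read_camera('top');crop(c,130,180,120,130,4.5,'t6.png')
o=arm.observe();print(o['force'],o['eef_pos'],o['eef_rot'])"
```

```text
clock: 7.62
eef_pos: [536.0, 230.1, 90.4]
eef_rot: [-3.139, -0.002, 1.882]
force: [0.8, 0.5, -1.6]
opening: 16.8
[-0.40074129  0.5392399  -2.35844202] [536.20690019 230.32911209  90.87094661] [-3.14015743e+00 -2.12242250e-03  1.88262302e+00]
```

View pics/w6.png

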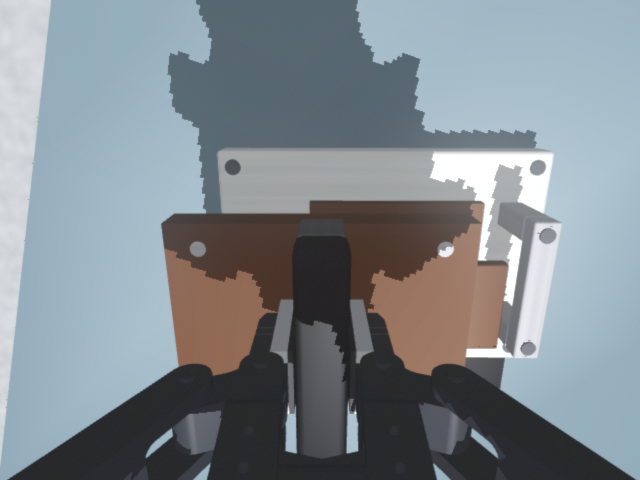

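View pics/s6.png

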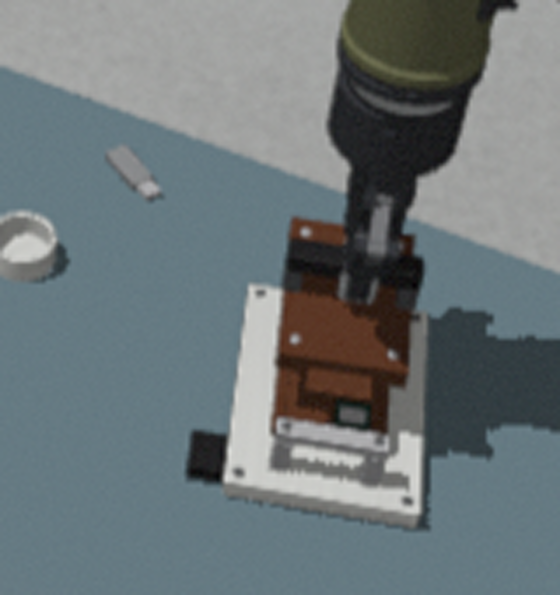

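View pics/t6.png

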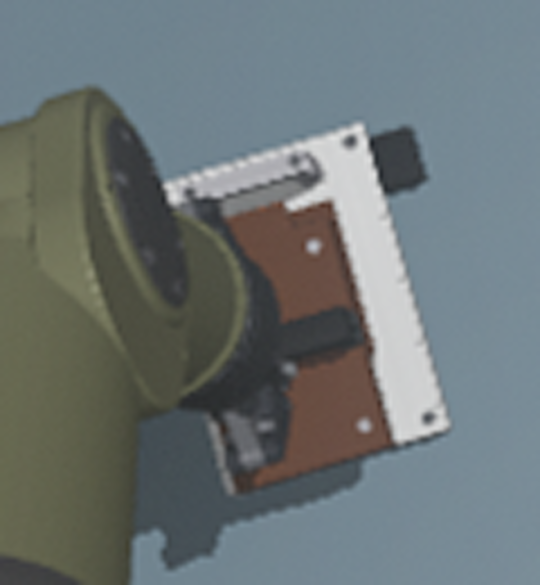

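```bash
python3 -m handwheel '[[[0,0,-6],[0,0,0],255],[[0,0,-13],[0,0,0],255],[[0,0,-19],[0,0,0],255],[[0,0,-24],[0,0,0],255],[[0,0,-26.5],[0,0,0],255],[[0,0,-26.5],[0,0,0],255],[[0,0,-26.5],[0,0,0],255]]'
python3 -c "
from h import *
c=arm.read_camera('wrist');crop(c,440,180,140,190,4,'w7.png');crop(c,160,130,320,110,2.5,'w7b.png')
o=arm.observe();print(o['force'],o['eef_pos'],o['eef_rot'])"
```

```text
clock: 8.35
eef_pos: [536.1, 230.3, 64.1]
eef_rot: [-3.14, -0.002, 1.883]
force: [0.0, -0.1, -2.8]
opening: 16.7
[-0.30826348 -0.5194266  -1.51985948] [536.33926572 230.3476358   64.39032426] [-3.14024423e+00 -2.09097355e-03  1.88256810e+00]
```

View pics/w7.png

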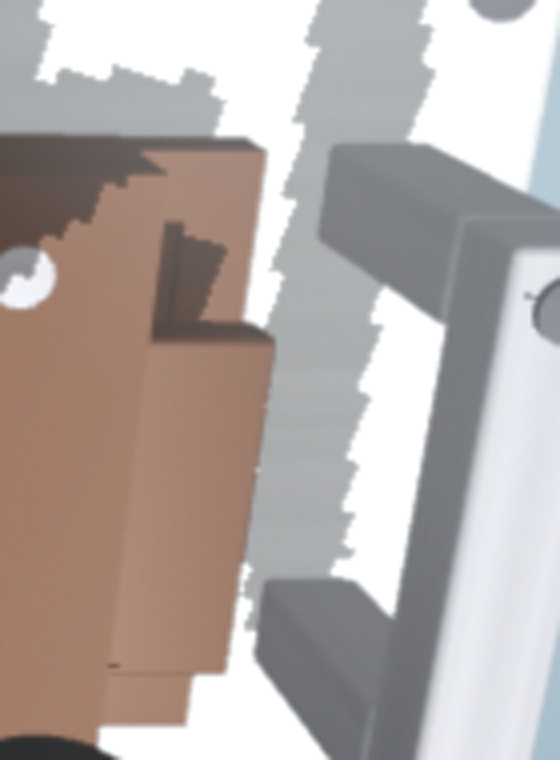

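View pics/w7b.png

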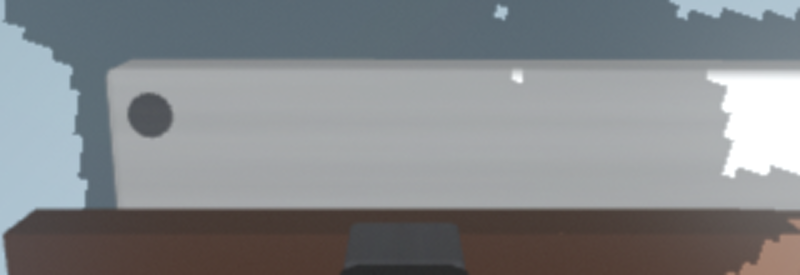

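```bash
python3 - <<'E'
from fit import *
w=arm.read_camera("wrist");o=arm.observe();T=o["eef_pos"];print(T,o["eef_rot"])
F=np.array([[-85,60,20],[60,34,20],[72,34,20],[60,22,20],[60,22,49],[60,-22,20],[72,-22,20],[60,34,49],[60,34,59]],float)
p=np.vstack([un([(108,70)],2.5,160,130),un([(330,145),(430,145),(320,238),(443,320),(265,582),(352,580),(460,217),(515,247)],4,440,180)])
L=np.array([[-60,40,15],[-60,40,0],[60,40,15],[60,40,0],[77,20,6],[77,-20,6],[77,20,0]],float)
pc=np.vstack([un([(49,100),(105,57)],4.2,150,200),un([(639,101),(585,58)],4.2,330,200),un([(275,341),(228,672),(257,323)],4,440,180)])
q,f=fit([(w,F,p)],[567,236,.31]);print("fix",q,f.reshape(-1,2).round(1).tolist())
q4,f=fit([(w,F,p)],[567,236,.31,0]);print("fix4",q4,f.reshape(-1,2).round(1).tolist())
for z in(38,41):
    c,f=fit([(w,L+[0,0,z],pc)],[534,230,.31]);print("cov",z,c,f.round(1))
    a=q4[2];d=c[:2]-q4[:2];print("rel fix",np.cos(a)*d[0]+np.sin(a)*d[1],-np.sin(a)*d[0]+np.cos(a)*d[1],c[2]-a)
    d=c[:2]-q[:2];print("rel fix(q)",np.cos(a)*d[0]+np.sin(a)*d[1],-np.sin(a)*d[0]+np.cos(a)*d[1],c[2]-a)
print(fit([(w,L,pc)],[534,230,.31,40]))
E
```

```text
[536.39524209 230.41001154  64.54327944] [-3.14054486e+00 -2.15442537e-03  1.88259346e+00]
fix [5.68192312e+02 2.37071251e+02 3.09882296e-01] [[-2.0, -0.5], [-0.3, -0.7], [0.9, -0.7], [-1.6, 0.9], [-0.2, 2.8], [-0.6, -1.4], [1.6, -0.9], [0.7, -0.0], [1.2, 0.5]]
fix4 [ 5.68731558e+02  2.36931096e+02  3.09297105e-01 -1.06459522e+00] [[-0.1, -0.2], [-0.4, -0.6], [0.7, -0.6], [-1.6, 0.8], [-0.5, 2.6], [-0.7, -1.9], [1.5, -1.3], [0.4, 0.0], [0.8, 0.5]]
cov 38 [5.38435844e+02 2.26712114e+02 3.11015146e-01] [ 3.4 -0.2  3.   0.2 -1.5 -0.1 -1.6  0.2 -0.5 -0.8 -1.1  0.4 -1.9 -1.4]
rel fix -31.968662932181356 -0.5123812405156958 0.0017180413001604555
rel fix(q) -31.497666003022726 -0.8100261903668695 0.0017180413001604555
cov 41 [5.37670689e+02 2.27385405e+02 3.11264893e-01] [-1.1 -0.2 -1.  -0.   0.3 -0.2 -0.3 -0.   1.6 -0.2  0.7  2.5 -0.  -0.9]
rel fix -32.49256669851284 0.3618651295853841 0.001967787721893599
rel fix(q) -32.021569769354215 0.06422017973421035 0.001967787721893599
(array([5.37908409e+02, 2.27176407e+02, 3.11180151e-01, 4.00655131e+01]), array([ 0.29825165, -0.19828246,  0.25921385,  0.05692945, -0.27945425,
       -0.17495159, -0.69182273,  0.05514816,  0.90482111, -0.37964033,
        0.10806298,  1.82278578, -0.61202006, -1.06039534]))
```

```bash
python3 -m handwheel '[[[2,0.6,-1],[0,0,0],255],[[5,1.6,-1],[0,0,0],255],[[8,2.6,-1],[0,0,0],255],[[11,3.5,-1],[0,0,0],255],[[14,4.5,-1],[0,0,0],255],[[17,5.5,-1],[0,0,0],255],[[19,6.1,-1],[0,0,0],255],[[19,6.1,-1],[0,0,0],255]]'
python3 -c "
from h import *
c=arm.read_camera('wrist');crop(c,400,160,160,200,3,'w8.png')
o=arm.observe();print(o['force'],o['ft_torque'],o['eef_pos'],o['eef_rot'])"
```

```text
clock: 9.12
eef_pos: [556.0, 236.6, 63.5]
eef_rot: [-3.141, -0.002, 1.883]
force: [-0.8, 0.4, -2.4]
opening: 17.0
[-0.89982277 -0.1431425  -2.30350622] [ 0.02392236  0.01972416 -0.0336868 ] [555.59658384 236.48740436  63.45433924] [-3.14055377e+00 -2.07553020e-03  1.88251528e+00]
```

View pics/w8.png

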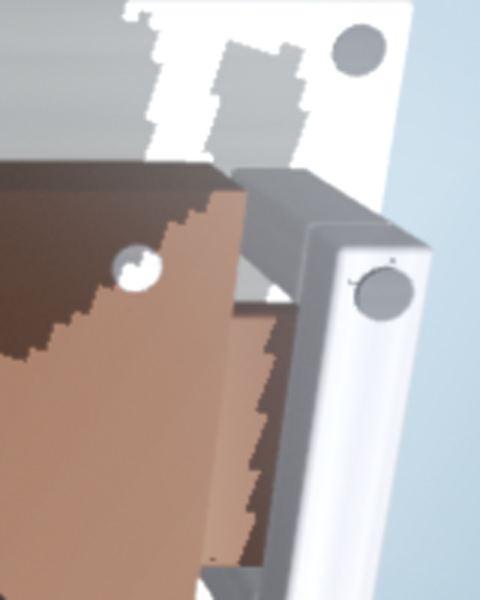

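```bash
python3 -m handwheel '[[[1.5,0.5,0],[0,0,0],255],[[3,1,0],[0,0,0],255],[[4.5,1.4,0],[0,0,0],255],[[6,1.9,0],[0,0,0],255],[[6.8,2.2,0],[0,0,0],255],[[6.8,2.2,0],[0,0,0],255],[[6.8,2.2,0],[0,0,0],255]]'
python3 -c "
from h import *
c=arm.read_camera('wrist');crop(c,400,160,160,200,3,'w9.png');crop(c,160,130,320,110,2.5,'w9b.png')
o=arm.observe();print(o['force'],o['ft_torque'],o['eef_pos'],o['eef_rot'])"
```

```text
clock: 9.75
eef_pos: [562.4, 238.7, 63.4]
eef_rot: [-3.141, -0.002, 1.882]
force: [0.6, 0.3, -2.9]
opening: 16.6
[ 0.21406699 -0.74111376 -2.03069907] [0.04404933 0.01673308 0.02778528] [562.32227007 238.68502067  63.40240195] [-3.14038360e+00 -2.11199797e-03  1.88249794e+00]
```

View pics/w9.png

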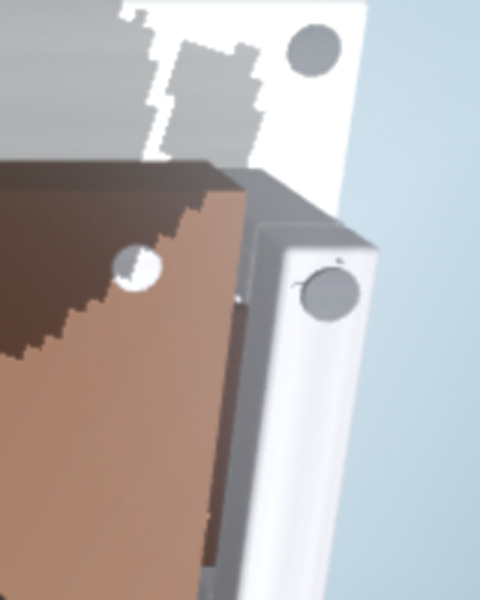

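View pics/w9b.png

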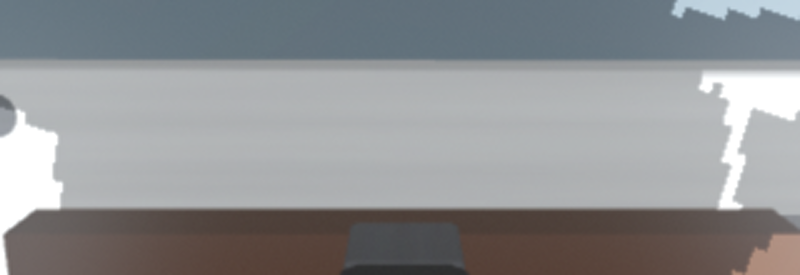

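```bash
python3 - <<'E'
from fit import *
w=arm.read_camera("wrist");o=arm.observe();T=o["eef_pos"]
F=np.array([[60,34,59],[72,34,59],[60,34,49],[85,60,20]],float)
p=un([(287,246),(378,250),(262,224),(366,3)],3,400,160)
L=np.array([[-60,40,15],[-60,40,0],[60,40,15],[60,40,0]],float)
pc=np.vstack([un([(49,100),(105,57)],4.2,150,200),un([(639,101),(585,58)],4.2,330,200)])
q,f=fit([(w,F,p)],[567,236,.31]);print("fix",q,f.reshape(-1,2).round(1).tolist())
for z in(39,40,41):
    c,f=fit([(w,L+[0,0,z],pc)],[560,235,.31]);print("cov",z,c,f.round(1))
    for Q in(q,np.array([568.4,237.0,.31])):
        a=.31;d=c[:2]-Q[:2];print("rel fix",np.cos(a)*d[0]+np.sin(a)*d[1],-np.sin(a)*d[0]+np.cos(a)*d[1])
E
```

```text
fix [5.67477485e+02 2.36562939e+02 3.11046693e-01] [[-0.9, 1.4], [1.3, 0.1], [-2.6, 0.6], [2.5, -2.1]]
cov 39 [5.63972201e+02 2.35497530e+02 3.11115796e-01] [ 0.5 -0.2  0.5  0.1 -0.3 -0.2 -0.7  0.1]
rel fix -3.663211979291052 0.054693020567808004
rel fix -4.675083073403174 -0.08011385138582394
cov 40 [5.63902537e+02 2.35712826e+02 3.11115367e-01] [-0.5 -0.  -0.4  0.2  0.7 -0.   0.2  0.1]
rel fix -3.6638775684710065 0.2809780705744942
rel fix -4.675748662583129 0.14617119862086247
cov 41 [5.63833045e+02 2.35927584e+02 3.11114945e-01] [-1.6  0.1 -1.3  0.2  1.8  0.1  1.1  0.2]
rel fix -3.6645436714242243 0.5066981392310348
rel fix -4.6764147655363475 0.37189126727740307
```

```bash
python3 -m handwheel '[[[0,0,-0.8],[0,0,0],255],[[0,0,-1.6],[0,0,0],255],[[0,0,-2.4],[0,0,0],255],[[0,0,-3.2],[0,0,0],255],[[0,0,-4],[0,0,0],255],[[0,0,-4.5],[0,0,0],255],[[0,0,-4.5],[0,0,0],255]]'
python3 -m handwheel '[[[0,0,-0.5],[0,0,0],255],[[0,0,-1],[0,0,0],255],[[0,0,-1.5],[0,0,0],255],[[0,0,-1.5],[0,0,0],255]]'
python3 -c "
from h import *
o=arm.observe();print(o['force'],o['ft_torque'],o['eef_pos'],o['eef_rot'])"
```

```text
clock: 10.43
eef_pos: [562.2, 238.6, 58.8]
eef_rot: [-3.14, -0.002, 1.883]
force: [0.9, 0.7, -2.6]
opening: 16.6
clock: 10.77
eef_pos: [562.1, 238.6, 57.1]
eef_rot: [-3.14, -0.002, 1.883]
force: [-0.2, 0.0, -2.4]
opening: 17.0
[-0.18174522  0.03141667 -2.44720257] [-0.00242315 -0.05103886 -0.01041344] [562.13015701 238.63705252  57.14104162] [-3.13993826e+00 -2.07112306e-03  1.88252793e+00]
```

```bash
python3 -m handwheel '[[[0,0,-0.7],[0,0,0],255],[[0,0,-1.5],[0,0,0],255],[[0,0,-1.5],[0,0,0],255]]'
python3 -m handwheel '[[[0,0,-0.7],[0,0,0],255],[[0,0,-1.2],[0,0,0],255],[[0,0,-1.2],[0,0,0],255]]'
```

```text
clock: 11.02
eef_pos: [562.2, 238.6, 55.5]
eef_rot: [-3.14, -0.002, 1.882]
force: [-0.4, -0.0, -2.5]
opening: 16.7
clock: 11.27
eef_pos: [562.2, 238.7, 54.9]
eef_rot: [-3.14, -0.002, 1.883]
force: [-1.9, -0.9, 5.4]
opening: 16.8
```

```bash
python3 -m handwheel '[[[0,0,-1],[0,0,0],255],[[0,0,-2],[0,0,0],255],[[0,0,-3],[0,0,0],255],[[0,0,-3],[0,0,0],255]]'
python3 -m handwheel '[[[0,0,-1],[0,0,0],255],[[0,0,-2],[0,0,0],255],[[0,0,-2.5],[0,0,0],255],[[0,0,-2.5],[0,0,0],255]]'
```

```text
clock: 11.6
eef_pos: [562.2, 238.7, 52.8]
eef_rot: [-3.141, -0.002, 1.883]
force: [-4.3, -1.6, 8.1]
opening: 16.7
clock: 11.93
eef_pos: [562.2, 238.7, 51.4]
eef_rot: [-3.141, -0.003, 1.883]
force: [-3.3, -0.6, 10.0]
opening: 16.8
```

```bash
python3 -m handwheel '[[[0,0,-1],[0,0,0],255],[[0,0,-2],[0,0,0],255],[[0,0,-2.5],[0,0,0],255],[[0,0,-2.5],[0,0,0],255]]'
python3 -m handwheel '[[[0,0,-1],[0,0,0],255],[[0,0,-1.8],[0,0,0],255],[[0,0,-1.8],[0,0,0],255]]'
```

```text
clock: 12.27
eef_pos: [562.2, 238.7, 50.3]
eef_rot: [3.141, -0.003, 1.883]
force: [-4.7, -0.8, 10.3]
opening: 16.5
clock: 12.52
eef_pos: [562.2, 238.8, 50.2]
eef_rot: [3.14, -0.003, 1.883]
force: [-4.3, -1.6, 14.8]
opening: 16.8
```

```bash
python3 -m handwheel '[[[0,0,-1.2],[0,0,0],255],[[0,0,-2.3],[0,0,0],255],[[0,0,-2.3],[0,0,0],255],[[0,0,-2.3],[0,0,0],255]]'
python3 -c "
from h import *
c=arm.read_camera('wrist');cv2.imwrite('pics/w10.png',c['image'][:,:,::-1])
c=arm.read_camera('scene');crop(c,370,200,120,140,4.2,'s10.png')
o=arm.observe();print(o['force'],o['ft_torque'],o['eef_pos'],o['eef_rot'])"
```

```text
clock: 12.85
eef_pos: [562.2, 238.8, 50.2]
eef_rot: [3.139, -0.004, 1.882]
force: [-6.6, -2.4, 19.0]
opening: 16.0
[-6.65959658 -2.16375756 18.88206488] [-0.52007054  1.44045523 -0.02921584] [562.23404876 238.75544773  50.1998305 ] [ 3.13917025 -0.00392607  1.88250592]
```

View pics/w10.png

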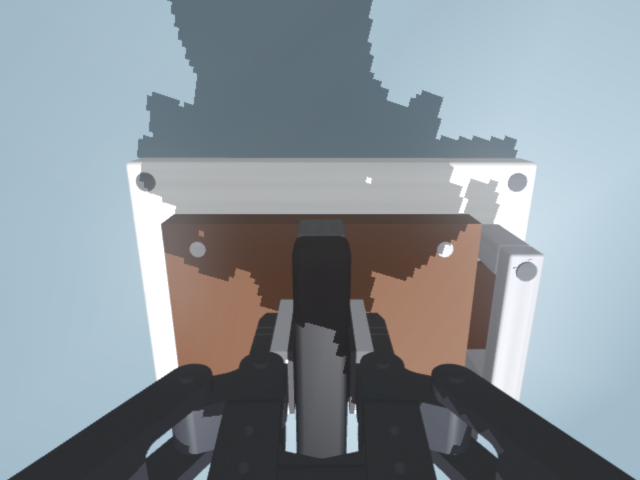

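View pics/s10.png

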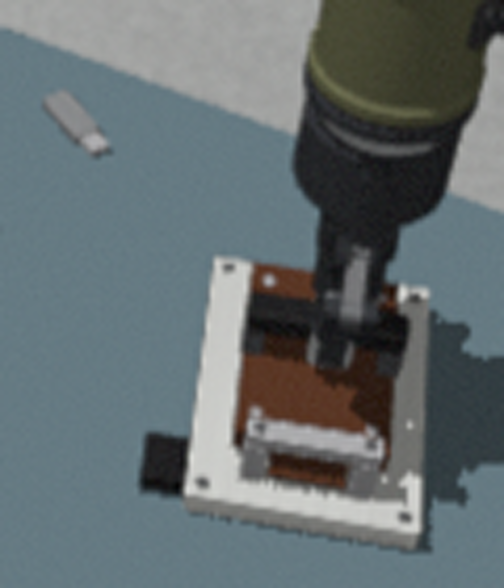

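```bash
python3 -c "
from h import *
print(arm.hand_in());o=arm.observe();print(o['clock'],o['force'],o['eef_pos'],o['opening'])"
```

```text
the job is handed in; nothing more can be done
None
the job is handed in; nothing more can be done
```

The cover is closed on the fixture and I handed the job in at about 12.9 s, with the arm still gripping the handle and pressing down. The hand-in gave no verdict, and I couldn't take a reading after it.

**What I did:** I took the cover nearer the base (about 611 mm away, the other about 697 mm). I gripped it by the handle and slid the tongue in under the keeper bar. I then lowered it over the pin and pressed it to the nest's stop.

**Last checks:**
- **Over the pin:** there was no contact force until the underside was about 32 mm up, where the nest should be. The pin tip at 37 mm had already passed into the hole by then.
- **Fully down:** the cover stopped rigidly with its underside about 27 mm up. Pushing harder moved it less than 0.1 mm while the upward force rose from 15 to 19 N.
- **Grip and alignment:** the last wrist picture showed no slip of the cover in the fingers. Before the drop, the cover was about 0.3 mm from home along the fixture and in line to about 0.002 rad.

**What disagreed or stayed uncertain:**
- **Cameras:** the top and scene cameras disagreed by about 6–7 mm in x and 3 mm in y, so I placed the cover using the wrist camera only.
- **Fore-and-aft position:** a rough fit on four keeper and base points, poorly matched, put the cover about 1.3 mm too far back instead of 0.3 mm.
- **Side force:** about 7 N sideways remained at the end, probably the hole bearing on the pin.
- **Tilt:** a wrist-camera fit before insertion suggested the cover was tilted about 0.018 rad in the grip, within the 0.05 limit. I did not measure tilt again once it was pressed down.

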